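# Clip the cabinet key's snap hook into the anchor eye

## Robot

A 6-joint arm with a two-finger parallel gripper is mounted at the origin on a cart in front of the work surface, level with it; the furniture and walls round the work are solid. World frame = base frame: x ahead of the robot, y to its left, z up, the work surface at z = 0. Lengths are in m, angles in rad, forces in N, time in s.
With the tool pointing down it reaches from about 0.225 to 0.875 m from the base axis. Payload 3.4 kg.
Tool frame: the origin (TCP) lies between the finger pads; the fingertips stand 11 mm ahead of it and the grasp point (between the pads) lies 8 mm behind it; z points along the fingers, y is the line along which they close (so a half turn about z gives the same grasp; the last joint's range is limited). The gripper opens to 85 mm and grips with 20 to 120 N. Pads are 22 mm wide; open, the fingers measure 114 mm over their backs; the gripper's body (76 mm by 85 mm) begins 54 mm behind the grasp point. The pads swing forward as they close: fully open they stand 13 mm farther back than shut.
Start: joints at [1.049, 0.276, 1.505, -0, 1.361, -0.121], TCP at [0.224, 0.529, 0.242] pointing down, gripper open.
Joint ranges: [-2.89, 2.89], [-0.75, 2.08], [0.22, 2.7], [-1.18, 4.32], [0.11, 2.71], [-2.7, 2.7]. Speed limits (rad/s): [2.57, 2.57, 3.14, 3.14, 3.14, 3.14].

## Interface

Orientations are given as a unit quaternion [w, x, y, z].
In Python, from rig import sensors, eyes, manip gives the robot as it stands.
- The arm moves only by the tool drive_tool, never from a script. Its argument "deltas" is a list of rows, each an object with "linear": the shift along the world's x, y, z in mm, a list of three; "twist": the turn about the world's z in degrees; "claw": the opening, from 0 (shut) to 1 (fully open). In form: [{"linear": [tx, ty, tz], "twist": twist, "claw": claw}, ...]. A call has 1 to 12 rows; each row is the pose to reach, as a shift and turn from the pose commanded when the call began; what a row does not reach only later rows make up. A row lasts 1/12 s, in which the tool goes at most 41.7 mm and 7.16 degrees, less where a joint would pass 70% of its speed; a pose out of reach is approached as far as the arm can. A call with a gripper value outside its range is refused whole. The fingers move at their own pace and stop on an object; "squeeze" is the grip in N (left out, the last holds). Time passes only in rows, so rows that repeat a pose let the fingers close. It gives the time, the measured TCP pose, the force, the opening and the grip force at its end, in the units of the state.
- sensors.get_state(): the state, without advancing time (a new reading comes with each control period).
- eyes.get_image(name): name is "side" or "top"; returns the picture (400x640x3 uint8, red, green, blue); there is no depth.
- eyes.camera_model(name): a dict with "intrinsics" (3x3 intrinsics, pixels), "dist" ([k1, k2, p1, p2, k3] as OpenCV has them; the pictures are not rectified), "R" (3x3) and "t" (3): a world point X has camera coordinates R X + t. Camera axes: x right, y down, z forward; pixel columns grow to the right and rows downward; lengths in m; the calibration is good to about 2 mm. A picture is of the moment at which its call begins. camera_model takes no time and is no camera call.
- manip.sign_off(): hands the job in; it is judged then, once.
The state is a dict: "clock": time; "qpos": joint angles; "qd": joint speeds; "effort": joint torques, N m; "position": TCP position; "ee_rot": TCP orientation; "contact_force": force on the tool from outside, world axes, zero at the start; "moment": the same for the moment, N m; "width": finger opening in m; "gripper_force": force on a finger pad.
Only numpy, scipy, OpenCV 4.12 (cv2) and the standard library are available. Lean on these libraries where they do the work, as an engineer would, in place of code of your own. Each camera call takes 0.05 s, during which the arm holds its last target. There are 200 camera calls.

## Task

Put the cabinet key away: take the key that has the snap hook by its fob and, keeping it flat, push the hook's sprung gate against the upright round bar of the closed eye until the bar is inside the hook and the gate has snapped shut behind it, then let go and leave it lying there on the worktop. There is a second anchor with only an open pin, which is the wrong place, and a second key with a plain closed ring, which must stay where it lies.

Things in the scene. Friction and masses are not known exactly. Their poses are not given: they have to be found in the camera images.
- snap_key: Loose key lying flat, 160x90x14 mm, about 0.12 kg: snap hook, fob behind, blade to x=-91 mm. Origin: underside, middle of the hook's back bar; +x: the way the gate faces (the push direction, roughly away from the robot); +y: nose side. Hook: D of 10 mm bar up to 11 mm high, arms centred at y=+40 and -37 mm, front x=69 mm. Nose ends at y=31 mm (inner edge 26 mm).
- snap_key_fob (a point): Middle of the key's grey plastic fob, the grip, 7 mm above the key's underside and 30 mm behind its origin (key x=-30 mm, y=0); axes as the key's. The fob is a block 46 mm long (x), 26 mm wide (y), 14 mm high, free on both sides: hold it from above across y.
- snap_key_gate (a joint): Sprung gate, 7 mm steel rod 51 mm long, turning level about key x=62, y=-27 mm. 0 rad shut, tip at the nose; swings in to 1.2 rad; 1 to 3 N; shuts by itself. A bar near the hinge cannot pass: it must meet the gate at key y=+2 to +20 mm, best +13, pushed straight along x; at +13 it slips past the tip at about key x=30 mm and is well inside at x=16 mm.
- eye_anchor: Fixed anchor with closed eye: foot plate 40x105x4 mm (y -26 to +79), upright 7 mm steel bar, 20 mm square post 60 mm high at y=+56 mm; the bar bends over at 36 mm into the post at 50 mm height; 42 mm clear between. Origin: bar axis at worktop height; +x roughly away from the robot: push the hook that way, just above the plate, nose between bar and post. The unlisted one has an open pin.
- ring_key: The other key, to be left alone: same fob and blade, but a plain closed steel ring of 78 mm outer diameter instead of the hook. Origin and axes as for the snap key (ring centre at x=33 mm).
Not all that is in view belongs to the job. What is shaped like the eye_anchor but orange or turquoise is not meant.

How it is judged:
On the way:
1. the gate is pressed open (value of joint snap_key_gate above 0.3 rad).
At the end, for the whole second after the job is handed in: The eye's upright bar stands inside the snap hook (4 to 52 mm in front of the back bar's centre line and within 34 mm of the hook's middle), the gate is shut (under 0.12 rad), and the key lies flat (within 15 degrees, origin under 20 mm high) and at rest (x of eye_anchor in the frame of snap_key between 0.004 and 0.052 m and y of eye_anchor in the frame of snap_key between -0.034 and 0.034 m and value of joint snap_key_gate below 0.12 rad and height (world z) of snap_key below 0.02 m and angle between snap_key's own z axis and vertical below 0.26 rad and linear speed of snap_key below 0.02 m/s); the robot touches nothing.
It fails at once if the key with the plain ring is moved by more than 30 mm (distance of ring_key from where it was at the start of the episode above 0.03 m).
It also fails if it takes over 48 s, if anything falls off the work surface, if the arm or the gripper's body presses on something with over 40 N, if the wrist force passes 120 N, or if a joint passes its speed limit or range.

## Working session

There is one attempt and no reset: what is moved stays moved. The work goes in short steps, Python scripts to look and compute and a tool call to move; the robot and the scene stay as the last step left them, time stands still between calls to the robot, and variables do not carry over. Pictures are saved under pics/ and viewed, at most 10 in all, crops included, and the job is handed in when it is done.

Besides the shell and the picture viewer there is one more tool, called as name(argument=value, ...) on one line, values as JSON. drive_tool: Moves the arm, as the interface text tells. Its arguments: {"type":"object","properties":{"deltas":{"type":"array","items":{"type":"object","properties":{"linear":{"type":"array","items":{"type":"number"}},"twist":{"type":"number"},"claw":{"type":"number"}}}},"squeeze":{"type":"number"}},"required":["deltas"]}

```bash
mkdir -p pics; cat > h.py <<'E'
import cv2,numpy as np
from rig import sensors,eyes,manip
def grab(n,f):
    im=np.array(eyes.get_image(n)); cv2.imwrite('pics/'+f,im[:,:,::-1]); return im
def ray(n,uv,z):
    c=eyes.camera_model(n);K=np.array(c['intrinsics']);R=np.array(c['R']);t=np.array(c['t'])
    p=cv2.undistortPoints(np.array(uv,float).reshape(-1,1,2),K,np.array(c['dist'],float)).reshape(-1,2)
    d=np.c_[p,np.ones(len(p))]@R; o=-R.T@t
    return o+d*((z-o[2])/d[:,2])[:,None]
def proj(n,X):
    c=eyes.camera_model(n)
    return cv2.projectPoints(np.array(X,float).reshape(-1,1,3),cv2.Rodrigues(np.array(c['R']))[0],np.array(c['t'],float),np.array(c['intrinsics'],float),np.array(c['dist'],float))[0].reshape(-1,2)
E
python3 - <<'E'
from h import *
for n in('top','side'):
    grab(n,n+'0.png'); c=eyes.camera_model(n); print(n,-np.array(c['R']).T@c['t'],np.array(c['R'])[2])
print(sensors.get_state())
E
```

```text
top [4.18807503e-01 1.01803133e-03 1.25115742e+00] [ 0.09065147  0.01272159 -0.99580142]
side [ 0.16869687 -0.47541322  1.19527341] [ 0.29579984  0.36427314 -0.88306712]
{'clock': 0.1, 'qpos': array([ 1.04901822e+00,  2.76523412e-01,  1.50602454e+00,  4.16755152e-06,
        1.36068029e+00, -1.21032755e-01]), 'qd': array([-3.46603377e-05, -1.13639343e-03, -4.15423716e-03,  1.13899034e-03,
       -9.51987878e-04, -1.08840991e-03]), 'effort': array([ 1.96400651e-03, -4.17696655e+01, -2.46405351e+01, -2.08315532e-04,
        5.84751993e-03,  1.38171833e-05]), 'position': array([0.22410274, 0.52903678, 0.24152377]), 'ee_rot': array([-2.60274764e-04,  1.99034924e-01,  9.79992056e-01, -7.75273390e-04]), 'contact_force': array([ 0.19859764, -0.13337891,  0.46632792]), 'moment': array([ 0.02957926, -0.01178377,  0.0268806 ]), 'gripper_force': 0.0, 'width': 0.08545489190407723}
```

View pics/top0.png

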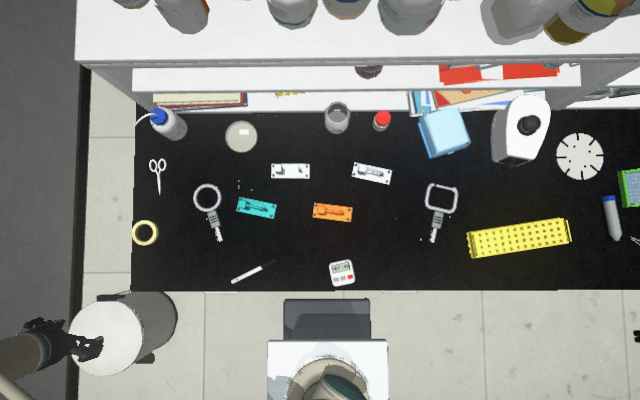

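View pics/side0.png

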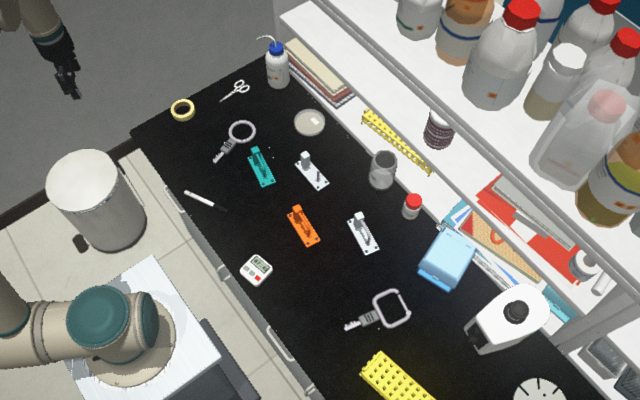

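The snap key is at top (438,205) and the ring key at (208,210). There are two white anchors at (290,171) and (372,173), so I'll enlarge them to tell them apart.

```bash
python3 - <<'E'
import cv2,numpy as np
t=cv2.imread('pics/top0.png');s=cv2.imread('pics/side0.png')
r=lambda a,w,h:cv2.resize(a,(w,h),interpolation=cv2.INTER_CUBIC)
# top crop x265-400 ,y155-190 ; key x415-465,y178-248 ; side crops
a=r(t[153:193,265:400],800,237)
b=r(t[175:250,405:475],336,360)
c=r(s[145:265,285:439],462,360)
cv2.imwrite('pics/c0.png',np.vstack([a,np.hstack([b,c,np.zeros((360,2,3),np.uint8)])]))
E
```

```text
(no output)
```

View pics/c0.png

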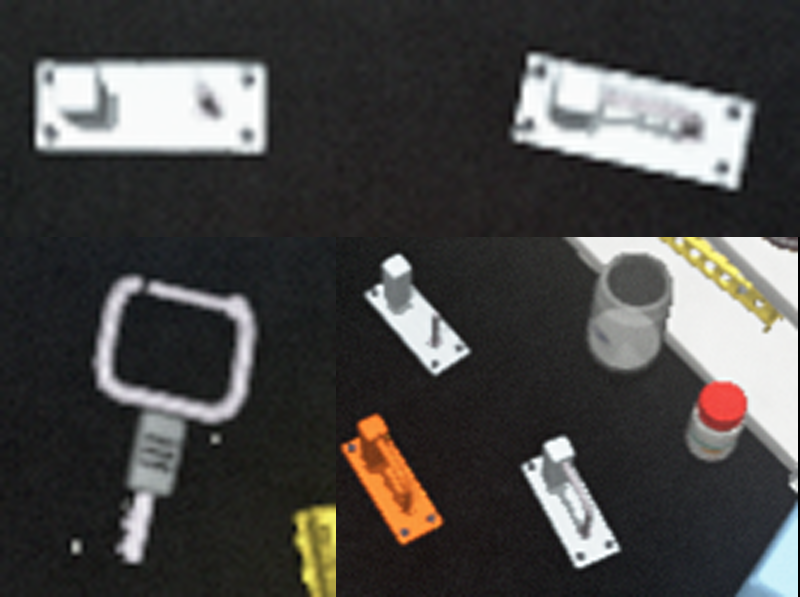

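Crop: the right-hand white anchor, top (372,173), is the closed eye, with its bar at about (382,174) and its post on the left. The snap key's fob is at about (438,220), and the gate faces up in the image.

```bash
cat > m.py <<'E'
from h import *
def line(a,b): d=b-a; return np.degrees(np.arctan2(d[1],d[0]))
def run(T):
    g=T.min(2)
    # eye plate
    m=np.zeros(g.shape,np.uint8); m[155:192,345:400]=(g[155:192,345:400]>110)
    c=max(cv2.findContours(m,0,2)[0],key=cv2.contourArea); b=cv2.boxPoints(cv2.minAreaRect(c))
    P=ray('top',b,.004)[:,:2]; print('plate',b.round(1).tolist(),P.round(4).tolist())
    ctr=P.mean(0); e=[P[1]-P[0],P[2]-P[1]]; L=max(e,key=np.linalg.norm); L=L if L[1]>0 else -L
    print('size',[np.linalg.norm(x).round(4) for x in e]); y=L/np.linalg.norm(L); 
    print('eye org',ctr-y*.0265,'yaw',np.degrees(np.arctan2(-y[0],y[1])))
T=grab('top','t1.png')
if __name__=='__main__':
    run(T); g=T.min(2)
    m=np.zeros(g.shape,np.uint8); m[178:248,415:465]=(g[178:248,415:465]>75)
    c=max(cv2.findContours(m,0,1)[0],key=cv2.contourArea)
    W=ray('top',c[:,0],.007)[:,:2]
    v,u=np.nonzero(cv2.drawContours(m*0,[c],-1,1,-1)); A=ray('top',np.c_[u,v],.007)[:,:2]
    # iterate yaw with half-width symmetric of the outer arms: min area rect of the hook part
    fob=ray('top',[[437.9,220]],.01)[0,:2]; tip=ray('top',[[432.7,242.5]],.005)[0,:2]
    yaw=np.radians(-10)
    for i in range(5):
        x=np.array([np.cos(yaw),np.sin(yaw)]); s=(A-fob)@x
        H=A[s>32].astype(np.float32); r=cv2.minAreaRect(H); b=cv2.boxPoints(r)
        e=[b[1]-b[0],b[2]-b[1]]; L=max(e,key=np.linalg.norm); L=L if L[1]>0 else -L; yaw=np.arctan2(-L[0],L[1])
    print('hook rect',r,'yaw',np.degrees(yaw)); x=np.array([np.cos(yaw),np.sin(yaw)]);n=np.array([-x[1],x[0]])
    S=(A-fob)@x; N=(A-fob)@n; print('ext x',S.min(),S.max(),'hook y',N[S>32].min(),N[S>32].max(),'fob y',N[(S>-12)&(S<12)].min(),N[(S>-12)&(S<12)].max())
    print('fob',fob,'tip',tip,line(tip,fob))
E
python3 m.py
```

```text
plate [[350.79998779296875, 176.10000610351562], [354.0, 161.39999389648438], [392.1000061035156, 169.60000610351562], [388.8999938964844, 184.39999389648438]] [[0.5864, -0.0707], [0.6271, -0.08], [0.6034, -0.1837], [0.5629, -0.1742]]
size [np.float64(0.0418), np.float64(0.1064)]
eye org [ 0.5890635  -0.15298718] yaw -12.880840191767417
hook rect ((0.0, 0.0), (0.0, 0.0), 0.0) yaw 180.0Traceback (most recent call last):
  File "m.py", line 27, in <module>
    S=(A-fob)@x; N=(A-fob)@n; print('ext x',S.min(),S.max(),'hook y',N[S>32].min(),N[S>32].max(),'fob y',N[(S>-12)&(S<12)].min(),N[(S>-12)&(S<12)].max())
                                                                     ~~~~~~~~~~~^^
    return umr_minimum(a, axis, None, out, keepdims, initial, where)
ValueError: zero-size array to reduction operation minimum which has no identity
```

```bash
sed -i 's/H=A\[s>32\].astype/H=(A[s>32]*1000).astype/; s/min(2)$/min(2)/' m.py; python3 m.py; python3 - <<'E'
from h import *
print(proj('top',[[.589,-.153,.004],[.589,-.153,.036]]),proj('side',[[.589,-.153,.004],[.589,-.153,.036]]))
E
```

```text
plate [[350.79998779296875, 176.10000610351562], [354.0, 161.39999389648438], [392.1000061035156, 169.60000610351562], [388.8999938964844, 184.39999389648438]] [[0.5864, -0.0707], [0.6271, -0.08], [0.6034, -0.1837], [0.5629, -0.1742]]
size [np.float64(0.0418), np.float64(0.1064)]
eye org [ 0.5890635  -0.15298718] yaw -12.880840191767417
hook rect ((0.0, 0.0), (0.0, 0.0), 0.0) yaw 180.0
[[380.95432196 174.96367133]
 [382.41361233 173.32428296]] [[366.57266649 245.26115627]
 [367.78697616 240.07358916]]Traceback (most recent call last):
  File "m.py", line 27, in <module>
    S=(A-fob)@x; N=(A-fob)@n; print('ext x',S.min(),S.max(),'hook y',N[S>32].min(),N[S>32].max(),'fob y',N[(S>-12)&(S<12)].min(),N[(S>-12)&(S<12)].max())
                                                                     ~~~~~~~~~~~^^
    return umr_minimum(a, axis, None, out, keepdims, initial, where)
ValueError: zero-size array to reduction operation minimum which has no identity
```

```bash
python3 - <<'E'
s=open('m.py').read()
a=s.index("    c=max(cv2.findContours(m,0,1)"); b=s.index("    # iterate")
s=s[:a]+"""    n_,lab,st,_=cv2.connectedComponentsWithStats(m)
    print(st[1:].tolist())
    k=np.isin(lab,[i for i in range(1,n_) if st[i,4]>12]); v,u=np.nonzero(k); A=ray('top',np.c_[u,v],.007)[:,:2]
"""+s[b:]
open('m.py','w').write(s)
E
python3 m.py
```

```text
plate [[350.79998779296875, 176.10000610351562], [354.0, 161.39999389648438], [392.20001220703125, 169.60000610351562], [389.0, 184.39999389648438]] [[0.5864, -0.0707], [0.6271, -0.08], [0.6034, -0.1838], [0.5629, -0.1743]]
size [np.float64(0.0418), np.float64(0.1065)]
eye org [ 0.58905065 -0.15304339] yaw -12.880859383763596
[[424, 183, 35, 60, 623], [449, 216, 2, 2, 4], [420, 238, 2, 3, 6]]
hook rect ((0.0, 0.0), (0.0, 0.0), 0.0) yaw 180.0Traceback (most recent call last):
  File "m.py", line 27, in <module>
    S=(A-fob)@x; N=(A-fob)@n; print('ext x',S.min(),S.max(),'hook y',N[S>32].min(),N[S>32].max(),'fob y',N[(S>-12)&(S<12)].min(),N[(S>-12)&(S<12)].max())
                                                                     ~~~~~~~~~~~^^
    return umr_minimum(a, axis, None, out, keepdims, initial, where)
ValueError: zero-size array to reduction operation minimum which has no identity
```

```bash
sed -i 's/s>32/s>.035/g; s/S>32/S>.035/g; s/S>-12/S>-.012/g; s/S<12/S<.012/g' m.py; python3 m.py | tail -4
```

```text
[[424, 183, 35, 60, 620], [449, 216, 2, 2, 4], [420, 238, 2, 3, 6]]
hook rect ((530.3935546875, -314.47216796875), (88.2724838256836, 62.41197967529297), 79.66295623779297) yaw -10.337094
ext x -0.061265998360359536 0.09761923789683641 hook y -0.04395410468990163 0.04431837664582026 fob y -0.011526884426543108 0.014881216971003747
fob [ 0.46502555 -0.30273421] tip [ 0.40491155 -0.28827997] -13.519955018717353
```

drive_tool(deltas=[{"linear":[240,-830,0],"twist":10,"claw":0.8},{"linear":[240,-830,0],"twist":10,"claw":0.8},{"linear":[240,-830,0],"twist":10,"claw":0.8},{"linear":[240,-830,0],"twist":10,"claw":0.8},{"linear":[240,-830,0],"twist":10,"claw":0.8},{"linear":[240,-830,0],"twist":10,"claw":0.8},{"linear":[240,-830,0],"twist":10,"claw":0.8},{"linear":[240,-830,0],"twist":10,"claw":0.8},{"linear":[240,-830,0],"twist":10,"claw":0.8},{"linear":[240,-830,0],"twist":10,"claw":0.8},{"linear":[240,-830,0],"twist":10,"claw":0.8},{"linear":[240,-830,0],"twist":10,"claw":0.8}])

```text
clock: 1.3
position: [0.3632, 0.0472, 0.2427]
ee_rot: [0.001, 0.113, 0.994, 0.0]
contact_force: [0.9, 0.5, -0.1]
width: 0.0683
gripper_force: 0.0
```

drive_tool(deltas=[{"linear":[101,-349,-100],"twist":0,"claw":0.7},{"linear":[101,-349,-100],"twist":0,"claw":0.7},{"linear":[101,-349,-100],"twist":0,"claw":0.7},{"linear":[101,-349,-100],"twist":0,"claw":0.7},{"linear":[101,-349,-100],"twist":0,"claw":0.7},{"linear":[101,-349,-100],"twist":0,"claw":0.7},{"linear":[101,-349,-100],"twist":0,"claw":0.7},{"linear":[101,-349,-100],"twist":0,"claw":0.7},{"linear":[101,-349,-100],"twist":0,"claw":0.7},{"linear":[101,-349,-100],"twist":0,"claw":0.7},{"linear":[101,-349,-100],"twist":0,"claw":0.7},{"linear":[101,-349,-100],"twist":0,"claw":0.7}])

```text
clock: 2.3
position: [0.4637, -0.2994, 0.1418]
ee_rot: [-0.001, 0.113, 0.994, 0.001]
contact_force: [1.5, -0.5, -0.0]
width: 0.0598
gripper_force: 0.0
```

drive_tool(deltas=[{"linear":[1,-2,-40],"twist":0,"claw":0.6},{"linear":[1,-2,-80],"twist":0,"claw":0.6},{"linear":[1,-2,-110],"twist":0,"claw":0.6},{"linear":[1,-2,-128],"twist":0,"claw":0.6},{"linear":[1,-2,-128],"twist":0,"claw":0.6},{"linear":[1,-2,-128],"twist":0,"claw":0.6}], squeeze=50)

```text
clock: 2.8
position: [0.4649, -0.3002, 0.0145]
ee_rot: [-0.001, 0.112, 0.994, 0.001]
contact_force: [0.5, 0.0, 0.5]
width: 0.0512
gripper_force: 0.0
```

drive_tool(deltas=[{"linear":[0,0,0],"twist":0,"claw":0.2},{"linear":[0,0,0],"twist":0,"claw":0.2},{"linear":[0,0,0],"twist":0,"claw":0.2},{"linear":[0,0,0],"twist":0,"claw":0.2},{"linear":[0,0,0],"twist":0,"claw":0.2},{"linear":[0,0,0],"twist":0,"claw":0.2},{"linear":[0,0,0],"twist":0,"claw":0.2},{"linear":[0,0,0],"twist":0,"claw":0.2}])

```text
clock: 3.47
position: [0.4664, -0.3022, 0.0167]
ee_rot: [0.002, 0.113, 0.994, -0.001]
contact_force: [-0.4, 2.2, 6.5]
width: 0.0246
gripper_force: 48.4
```

drive_tool(deltas=[{"linear":[0,0,20],"twist":0,"claw":0.2},{"linear":[0,0,45],"twist":0,"claw":0.2},{"linear":[0,30,50],"twist":0,"claw":0.2},{"linear":[-1,65,50],"twist":0,"claw":0.2},{"linear":[-2,95,50],"twist":0,"claw":0.2},{"linear":[-2,125,50],"twist":0,"claw":0.2},{"linear":[-2,150,50],"twist":0,"claw":0.2},{"linear":[-2,164,50],"twist":0,"claw":0.2},{"linear":[-2,164,50],"twist":0,"claw":0.2},{"linear":[-2,164,50],"twist":0,"claw":0.2},{"linear":[-2,164,50],"twist":0,"claw":0.2}])

```text
clock: 4.38
position: [0.464, -0.1387, 0.065]
ee_rot: [0.001, 0.113, 0.994, -0.001]
contact_force: [0.4, -0.3, -1.0]
width: 0.0244
gripper_force: 49.1
```

```bash
python3 - <<'E'
from h import *
s=sensors.get_state(); print(s['position'],s['ee_rot'],s['width'],s['contact_force'])
T=grab('top','t2.png')[:,:,::-1];S=grab('side','s2.png')[:,:,::-1]
a=cv2.resize(T[145:235,330:450],(480,360),interpolation=2); b=cv2.resize(S[190:310,280:380],(300,360),interpolation=2)
cv2.imwrite('pics/c2.png',np.hstack([a,b]))
E
```

```text
[ 0.46395442 -0.13872908  0.06497422] [ 9.52248842e-04  1.12773994e-01  9.93620057e-01 -5.49534796e-04] 0.024411722163525468 [ 0.4403756  -0.28104659 -0.96740864]
```

View pics/c2.png

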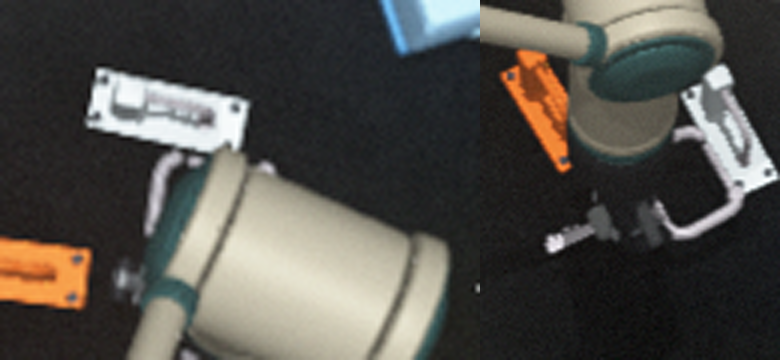

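The key is held level. In the side view the front −y corner is at about (366,257), the back −y corner at (345,267), and the nose at (350,233). In the top view the nose bend is at about (372,184). I'll compare these with predictions.

```bash
python3 - <<'E'
from h import *
th=np.radians(-13);x=np.array([np.cos(th),np.sin(th)]);y=np.array([-x[1],x[0]])
o=np.array([.464,-.1387])+.03*x
K=[(64,-37),(0,-35),(64,38),(40,40),(64,0),(-91,0)]
X=[[*(o+a/1e3*x+b/1e3*y),.0535] for a,b in K]
for n in('top','side'):print(n,proj(n,X).round(1).tolist())
# overlay
T=cv2.imread('pics/t2.png');S=cv2.imread('pics/s2.png')
def ov(im,n,r,c,w,h,s):
    q=cv2.resize(im[r:r+h,c:c+w],None,fx=s,fy=s,interpolation=2)
    k=[(69,33),(64,40),(0,40),(0,-37),(64,-37),(62,-27),(66,26)]
    p=proj(n,[[*(o+a/1e3*x+b/1e3*y),.0535] for a,b in k])
    cv2.polylines(q,[((p-[c,r]+.5)*s).astype(np.int32)],False,(0,255,0),1);return q
cv2.imwrite('pics/o2.png',np.hstack([ov(T,'top',165,355,70,70,5),ov(S,'side',215,315,70,70,5)]))
E
```

```text
top [[400.0, 188.1], [394.2, 211.8], [371.9, 181.9], [369.2, 190.6], [386.1, 185.0], [373.7, 243.2]]
side [[366.9, 260.1], [342.2, 270.2], [352.6, 233.9], [343.3, 237.0], [359.7, 247.0], [300.5, 272.8]]
```

View pics/o2.png

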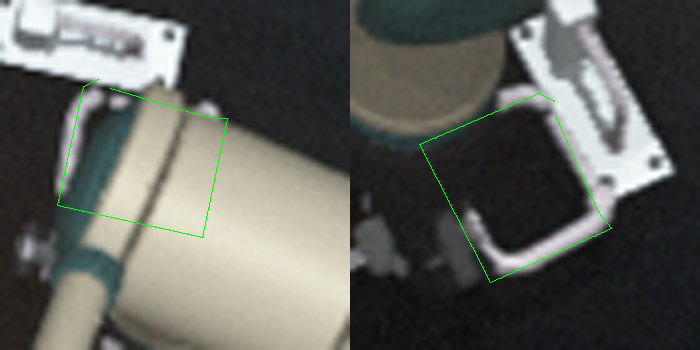

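drive_tool(deltas=[{"linear":[0,0,-20],"twist":0,"claw":0.2},{"linear":[0,0,-42],"twist":0,"claw":0.2},{"linear":[0,0,-42],"twist":0,"claw":0.2},{"linear":[0,0,-42],"twist":0,"claw":0.2}])

```text
clock: 4.82
position: [0.4624, -0.1382, 0.0216]
ee_rot: [-0.001, 0.113, 0.994, 0.0]
contact_force: [-0.1, 0.8, -1.3]
width: 0.0241
gripper_force: 49.1
```

drive_tool(deltas=[{"linear":[8,-2,0],"twist":0,"claw":0.2},{"linear":[16,-4,0],"twist":0,"claw":0.2},{"linear":[24,-5.5,0],"twist":0,"claw":0.2},{"linear":[30,-7,0],"twist":0,"claw":0.2},{"linear":[36,-8,0],"twist":0,"claw":0.2},{"linear":[42,-9.5,0],"twist":0,"claw":0.2},{"linear":[47,-11,0],"twist":0,"claw":0.2},{"linear":[47,-11,0],"twist":0,"claw":0.2}])

```text
clock: 5.48
position: [0.5114, -0.1494, 0.0223]
ee_rot: [0.0, 0.113, 0.994, -0.0]
contact_force: [-1.7, -1.6, -2.4]
width: 0.0247
gripper_force: 48.7
```

drive_tool(deltas=[{"linear":[6,-1.5,0],"twist":0,"claw":0.2},{"linear":[12,-2.5,0],"twist":0,"claw":0.2},{"linear":[18,-4,0],"twist":0,"claw":0.2},{"linear":[24,-5.5,0],"twist":0,"claw":0.2},{"linear":[29,-6.5,0],"twist":0,"claw":0.2},{"linear":[34,-7.5,0],"twist":0,"claw":0.2},{"linear":[34,-7.5,0],"twist":0,"claw":0.2},{"linear":[34,-7.5,0],"twist":0,"claw":0.2}])

```text
clock: 6.15
position: [0.5448, -0.1564, 0.0223]
ee_rot: [0.0, 0.113, 0.994, 0.0]
contact_force: [-0.3, -0.7, -0.8]
width: 0.0244
gripper_force: 49.1
```

```bash
python3 - <<'E'
from h import *
T=grab('top','t3.png')[:,:,::-1];S=grab('side','s3.png')[:,:,::-1]
print(sensors.get_state()['position'])
a=cv2.resize(T[145:225,340:430],(450,400),interpolation=2); b=cv2.resize(S[195:275,320:390],(350,400),interpolation=2)
cv2.imwrite('pics/c3.png',np.hstack([a,b]))
E
```

```text
[ 0.54394042 -0.15616879  0.02224922]
```

View pics/c3.png

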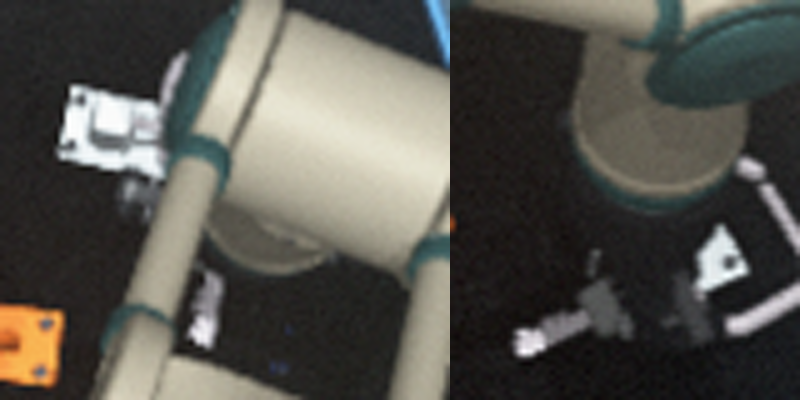

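The force is back to near zero. In the side view the gate rod is straight from the nose (745,165) to the far arm, with the plate inside the hook, so it has snapped in. Next I lower slightly, release and rise.

drive_tool(deltas=[{"linear":[0,0,-2],"twist":0,"claw":0.2},{"linear":[0,0,-2],"twist":0,"claw":0.3},{"linear":[0,0,-2],"twist":0,"claw":0.4},{"linear":[0,0,-2],"twist":0,"claw":0.5},{"linear":[0,0,-2],"twist":0,"claw":0.6},{"linear":[0,0,-2],"twist":0,"claw":0.6},{"linear":[0,0,-2],"twist":0,"claw":0.6},{"linear":[0,0,20],"twist":0,"claw":0.6},{"linear":[0,0,50],"twist":0,"claw":0.6},{"linear":[0,0,80],"twist":0,"claw":0.6},{"linear":[0,0,110],"twist":0,"claw":0.6},{"linear":[0,0,110],"twist":0,"claw":0.6}])

```text
clock: 7.25
position: [0.548, -0.1579, 0.1385]
ee_rot: [0.006, 0.113, 0.994, -0.002]
contact_force: [0.6, 0.3, 1.1]
width: 0.0511
gripper_force: 0.0
```

drive_tool(deltas=[{"linear":[-40,20,20],"twist":0,"claw":0.6},{"linear":[-80,60,40],"twist":0,"claw":0.6},{"linear":[-120,100,60],"twist":0,"claw":0.6},{"linear":[-150,140,80],"twist":0,"claw":0.6},{"linear":[-180,180,80],"twist":0,"claw":0.6},{"linear":[-200,210,80],"twist":0,"claw":0.6},{"linear":[-220,240,80],"twist":0,"claw":0.6},{"linear":[-220,270,80],"twist":0,"claw":0.6},{"linear":[-220,300,80],"twist":0,"claw":0.6},{"linear":[-220,300,80],"twist":0,"claw":0.6},{"linear":[-220,300,80],"twist":0,"claw":0.6},{"linear":[-220,300,80],"twist":0,"claw":0.6}])

```text
clock: 8.25
position: [0.3238, 0.1443, 0.2122]
ee_rot: [0.0, 0.111, 0.994, -0.0]
contact_force: [0.7, 0.4, 0.3]
width: 0.0516
gripper_force: 0.0
```

```bash
python3 - <<'E'
from h import *
T=grab('top','t4.png')[:,:,::-1];S=grab('side','s4.png')[:,:,::-1]
a=cv2.resize(T[145:225,340:430],(450,400),interpolation=2); b=cv2.resize(S[195:275,320:390],(350,400),interpolation=2)
cv2.imwrite('pics/c4.png',np.hstack([a,b]))
E
```

```text
(no output)
```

View pics/c4.png

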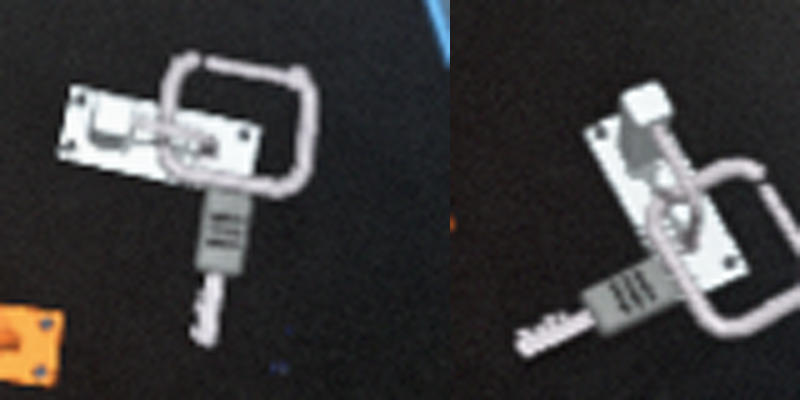

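The bar at top-crop (208,147) stands inside the hook, about 16 mm ahead of the back bar. The gate is shut, the key lies flat, and the gripper is clear.

```bash
python3 -c "
from rig import manip
print(manip.sign_off())"
```

```text
the job is handed in; nothing more can be done
None
```

The job is handed in: the snap key is hooked onto the closed eye with the gate shut and is lying flat, the gripper is clear, and the ring key was never approached (about 8 s of the 48 s used; the sign-off returned no verdict).

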